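# Hold the loupe in focus over the tablet

## Robot

A 7-joint arm with a two-finger parallel gripper is mounted at the origin on the work surface. World frame = base frame: x ahead of the robot, y to its left, z up, the work surface at z = 0. Lengths are in m, angles in degrees, forces in N, time in s.
With the tool pointing down it reaches from about 0.425 to 0.875 m from the base axis. Payload 4.7 kg.
Tool frame: the origin (TCP) lies midway between the tips of the shut fingers; the grasp point (between the pads) lies env.grip_point_offset behind it (env.grip_point_offset is the distance from the TCP to the grasp point, in m); z points along the fingers, y is the line along which they close (so a half turn about z gives the same grasp; the last joint's range is limited). The gripper opens to 87 mm and grips with 3 to 60 N. Pads are 19 mm wide; open, the fingers measure 117 mm over their backs; the gripper's body (75 mm by 190 mm) begins 51 mm behind the grasp point.
Start: joints at [65.781, 18.392, -4.016, 83.108, 1.295, 78.541, -3.26], TCP at [0.275, -0.589, 0.223] pointing down, gripper open.
Joint ranges: [-163.93, 163.93], [-17.29, 119.83], [-79.2, 71.16], [3.27, 140.29], [-89.18, 269.18], [5.43, 117.66], [-154.24, 154.24]. Speed limits (degrees/s): [147.25, 147.25, 180, 180, 180, 180, 180].

## Interface

Orientations are given as [roll, pitch, yaw] about the fixed x, y, z axes, in that order (R = Rz(yaw) Ry(pitch) Rx(roll)).
In Python, from cell import env gives the robot as it stands.
- The arm moves only by the shell command python3 -m creep 'ROWS' [FORCE]. ROWS is a JSON object of lists of equal length, an entry for each row: "translation": the shift along the tool's x, y, z in units of 0.08 m (1.0 is 0.08 m), a list of three; "turn": the turn, a rotation vector about the tool's x, y, z in units of 180 degrees (1.0 is 180 degrees), a list of three; "grip": the opening, from 0 (shut) to 1 (fully open). In form: {"translation": [[x, y, z], ...], "turn": [[ax, ay, az], ...], "grip": [grip, ...]}. A call has 1 to 5 rows; each row shifts and turns the commanded pose from where the row before left it, along the tool's axes as they then stand; what a row does not reach is not made up. A row lasts 1/8 s, in which the tool goes at most 62.5 mm and 10.7 degrees, less where a joint would pass 70% of its speed; a pose out of reach is approached as far as the arm can. A call with a number of a shift or a turn outside -1 to 1 is refused whole. A call with a gripper value outside its range is refused whole. The fingers move at their own pace and stop on an object; FORCE is the grip in N (left out, the last holds). Time passes only in rows, so rows that do not move let the fingers close. It gives the time, the measured TCP pose, the force, the opening and the grip force at its end, in the units of the state.
- env.get_obs(): the state, without advancing time (a new reading comes with each control period).
- env.read_camera(name): name is "scene" or "top" or "wrist"; returns a dict with "frame" (420x560x3 uint8, red, green, blue), "z_map" (420x560 float32, m along the optical axis (not along the pixel's ray), 0 where there is no reading), "K" (3x3 intrinsics, pixels), "D" ([k1, k2, p1, p2, k3] as OpenCV has them; the pictures are not rectified), "rvec" (rotation vector, rad) and "tvec" (3), from world to camera coordinates, as OpenCV has them. Camera axes: x right, y down, z forward; pixel columns grow to the right and rows downward; lengths in m; the calibration is good to about 2 mm. A picture is of the moment at which its call begins.
- env.sign_off(): hands the job in; it is judged then, once.
The state is a dict: "time_s": time; "qpos": joint angles; "joint_velocities": joint speeds; "effort": joint torques, N m; "tool_pos": TCP position; "tool_rot": TCP orientation; "force": force on the tool from outside, world axes, zero at the start; "wrist_torque": the same for the moment, N m; "grip_width": finger opening in m; "grasp_force": force on a finger pad.
Only numpy, scipy, OpenCV 4.12 (cv2) and the standard library are available. Lean on these libraries where they do the work, as an engineer would, in place of code of your own. Each camera call takes 0.05 s, during which the arm holds its last target. There are 200 camera calls.

## Task

Lift the blue dust cover off the orange tablet and stand it upright, wholly on the round cork mat, setting it down rather than dropping it. Then take the loupe from its wooden rest by the handle and hold it level, centred over the tablet, with the lens at the height marked by the yellow collar on the gauge post. Finish while still holding it there, steady and touching nothing else; leave the tablet, the collar and the other glassware and equipment as they are.

Things in the scene. Friction and masses are not known exactly. Their poses are not given: they have to be found in the camera images.
- seat (a point): Centre of the tablet's seat, on top of the viewing stage: a fixed white plate 220 x 100 x 12 mm, top 12 mm above the table, reaching from 75 mm behind to 145 mm ahead (+x) of this point. A low aluminium ring (outer diameter 40, inner 30, 4 mm high) surrounds the point. z up; the stage's x axis points away from the robot, to the gauge post.
- tablet: The part to look at: a loose orange round tablet, diameter 26 mm, 10 mm high, 15 g, lying in the seat ring on the stage, at first hidden under the dust cover. Origin at the centre of its underside, 12 mm above the table.
- focus_mark (a point): Centre of the yellow collar (diameter 26 mm, 16 mm high, small black thumbscrew) on the gauge post. It marks the focal height: the middle plane of the lens belongs at this height, within the collar's band. It differs each time, about 90 to 150 mm above the table. Held only by friction of about 4 N; do not shift it. z up.
- cover_knob (a point): Centre of the dust cover's knob: an upright black cylinder, diameter 24 mm, 26 mm high, on a round blue cap, hollow and open below, 68 mm wide at the rim and 40 mm high (70 mm with knob). The point is 57 mm above the cover's rim, so 69 mm above the table while it stands on the stage. z is the cover's axis, up. About 90 g.
- cover: The same blue dust cover; origin at the centre of its open rim, underneath.
- mat: Round cork mat fixed on the table, diameter 130 mm, 5 mm thick; origin at the centre of its underside on the table, so its top is 5 mm higher. It lies to the left or the right of the stage, the loupe's rest on the other side.
- loupe_grip (a point): Middle of the loupe's handle, its balance point, where to grip it; 33 mm above the table while it lies level on its rest. Handle: a straight black bar 14 mm wide (y) and 14 mm high (z) along x, from 34 mm ahead (lens side) of this point to 66 mm behind it, the last 24 mm a brass butt. x points to the lens, z up. About 120 g.
- lens (a point): Centre of the loupe's round lens (middle of its thickness), 72 mm from the grip point along the loupe's +x axis and at the same height. Steel ring of outer diameter 64 mm and 14 mm high round a clear glass; z is the lens's axis, up.
- loupe: The same loupe (hand lens); origin under the balance point on the underside of the handle, 7 mm below the grip point; x to the lens, z up.
- rest: Fixed wooden rest under the loupe: board 190 x 40 x 4 mm with two blocks, tops 26 mm above the table: one under the lens (64 mm wide, 54 to 90 mm ahead of the origin along x), one under the butt (48 to 64 mm behind). Between them the fingers have room beside and below the handle, down to 4 mm above the table. Origin on the table below the grip point; x as the loupe's.
- stage: The viewing stage with post and collar, fixed; origin on the table under the seat's centre, axes as seat. The gauge post, an upright steel rod 8 mm in diameter with its top 190 mm above the table, stands 120 mm along +x from the origin, on the side away from the robot.
- burner: Bystander: gas burner 150 mm tall, round base 84 mm; origin under its centre.
- amber_bottle: Bystander: amber bottle, diameter 72 mm, 150 mm tall; origin under its centre.
- jar: Bystander: white jar with blue cap, diameter 68 mm, 90 mm tall; origin under its centre.
- crucible: Bystander: small white lidded crucible, diameter 48 mm, 45 mm tall; origin under its centre.
- mortar: Bystander: white porcelain mortar bowl, diameter 90 mm, 50 mm tall; origin under its centre.
Not all that is in view belongs to the job. What is shaped like the cover but pink is not meant. Of the things that look like the loupe, the larger one is meant.

How it is judged (in metres and radians):
On the way, in this order (a step that is already met when the one before it is completed fails the run):
1. the dust cover stands upright on the cork mat, let go (horizontal distance between cover_knob and mat below 0.035 m and height (world z) of cover_knob between 0.056 and 0.068 m and angle between cover_knob's own z axis and vertical below 0.1 rad and contact force between cover and the fingers below 0.1 N and linear speed of cover below 0.02 m/s), for 0.2 s.
2. the loupe is held in the fingers, lifted clear of its rest (contact force between loupe and the fingers above 1 N and height (world z) of lens above 0.05 m and contact force between loupe and rest below 0.1 N), for 0.2 s.
At the end, for the whole second after the job is handed in: Loupe held by its handle (grasp over 42 mm from lens centre), still, level within 0.12 rad, resting on nothing; lens within 10 mm sideways of the tablet and 8 mm of the collar's height. Cover upright on the mat (axes within 35 mm), released. Tablet moved under 6 mm, collar under 4 mm (all of step 1 and horizontal distance between lens and tablet below 0.01 m and z of lens in the frame of focus_mark between -0.008 and 0.008 m and angle between lens's own z axis and vertical below 0.12 rad and contact force between loupe and the fingers above 1 N and horizontal distance between the grasp point and lens above 0.042 m and linear speed of loupe below 0.02 m/s and contact force between loupe and stage below 0.2 N and contact force between loupe and cover below 0.2 N and contact force between loupe and tablet below 0.2 N and contact force between loupe and rest below 0.2 N and distance of tablet from where it was at the start of the episode below 0.006 m and distance of focus_mark from where it was at the start of the episode below 0.004 m); the arm keeps its last pose, push and grip.
It fails at once if the cover is dropped or thrown (linear speed of cover above 0.45 m/s and contact force between cover and the fingers below 0.05 N).
It fails at once if the tablet is knocked out of its seat (distance of tablet from where it was at the start of the episode above 0.012 m).
It fails at once if the collar is shifted along its post (distance of focus_mark from where it was at the start of the episode above 0.008 m).
It fails at once if a bystander is disturbed (distance of any of burner, amber_bottle, jar, crucible, mortar from where it was at the start of the episode above 0.025 m).
It also fails if it takes over 48 s, if anything falls off the work surface, if the arm or the gripper's body presses on something with over 40 N, if the wrist force passes 120 N, or if a joint passes its speed limit or range.

## Working session

There is one attempt and no reset: what is moved stays moved. The work goes in short steps, Python scripts to look and compute and a shell command to move; the robot and the scene stay as the last step left them, time stands still between calls to the robot, and variables do not carry over. Pictures are saved under pics/ and viewed, at most 10 in all, crops included, and the job is handed in when it is done.

```bash
mkdir -p pics
cat > h.py <<'E'
import numpy as np,cv2
from cell import env
from scipy.spatial.transform import Rotation as R
def cam(n,save=None):
    c=env.read_camera(n)
    if save: cv2.imwrite('pics/'+save,c['frame'][:,:,::-1])
    np.save('/tmp/%s.npy'%n,c,allow_pickle=True); return c
def load(n): return np.load('/tmp/%s.npy'%n,allow_pickle=True).item()
def cloud(c):
    h,w=c['z_map'].shape; u,v=np.meshgrid(np.arange(w),np.arange(h))
    p=cv2.undistortPoints(np.stack([u,v],-1).reshape(-1,1,2).astype(float),np.array(c['K']),np.array(c['D'])).reshape(h,w,2)
    z=c['z_map'][...,None]; P=np.concatenate([p*z,z],-1)
    Rm=cv2.Rodrigues(np.array(c['rvec'],float))[0]
    W=(P-np.array(c['tvec']).ravel())@Rm
    W[c['z_map']==0]=np.nan; return W
def st():
    o=env.get_obs(); print(o['time_s'],np.round(o['tool_pos'],4),np.round(o['tool_rot'],2),'q7',round(o['qpos'][6],1),o['grip_width'],o['grasp_force']); return o
def go(target,yaw=None):
    "shift in tool axes units; yaw = wanted direction (deg) of tool x, tool down"
    o=env.get_obs(); r=R.from_euler('xyz',o['tool_rot'],degrees=True)
    print('trans units',np.round(r.inv().apply(np.array(target)-o['tool_pos'])/.08,3))
    if yaw is not None:
        t=R.from_euler('xyz',[180,0,yaw],degrees=True); print('turn units',np.round((r.inv()*t).as_rotvec()/np.pi,4))
E
python3 - <<'E'
from h import *
cam('top','top0.png');cam('scene','scene0.png');o=st();print(env.grip_point_offset)
E
```

```text
0.1 [ 0.2747 -0.5885  0.2215] [-179.9     0.     25.02] q7 -3.3 0.0865962413580388 0.0
0.0187
```

View pics/top0.png

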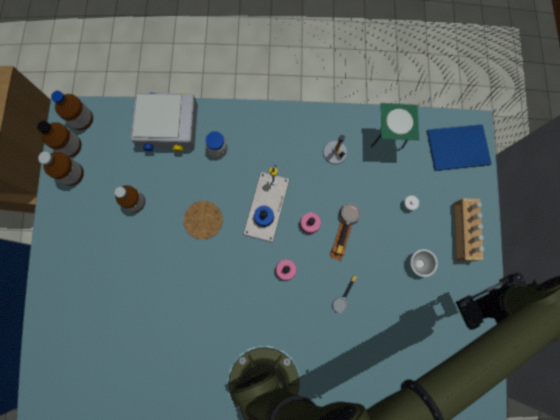

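View pics/scene0.png

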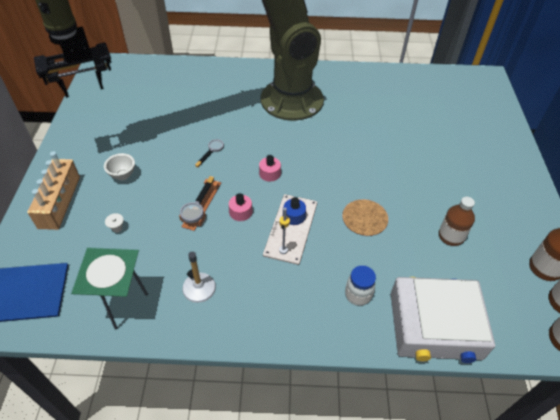

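Top view: the blue cover knob is at (264,215) on the stage, with the gauge post and collar at (272,172). The mat is at (203,220), the large loupe has its lens at (349,214) and butt near (339,252), and the pink decoys are at (311,223) and (286,270).

Run:
```python
from h import *
for n,boxes in (('top',dict(blue=(245,200,282,232),mat=(180,198,226,242),stage=(240,165,295,245),loupe=(325,200,365,262),pink1=(298,208,324,236),yel=(262,162,282,182))),
                ('scene',dict(blue=(278,190,310,226),mat=(338,196,392,238),yel=(276,212,294,230)))):
    c=load(n);W=cloud(c);hsv=cv2.cvtColor(c['frame'],cv2.COLOR_RGB2HSV)
    for k,(a,b,d,e) in boxes.items():
        p=W[b:e,a:d].reshape(-1,3);h=hsv[b:e,a:d].reshape(-1,3).astype(int)
        H,S,V=h.T;z=p[:,2]
        m={'blue':(H>100)&(H<125)&(S>150)&(z>.03),'mat':(H<20)&(S>90)&(abs(z-.005)<.006),'stage':(S<60)&(V>130)&(abs(z-.012)<.006),
           'loupe':(z>.025)&(z<.06),'pink1':(H>150)&(S>80),'yel':(H>20)&(H<32)&(S>150)}[k]
        q=p[m]; 
        if len(q)<4: print(n,k,len(q));continue
        (cx,cy),sz,an=cv2.minAreaRect(q[:,:2].astype(np.float32))
        print(n,k,len(q),'med',np.round(np.nanmedian(q,0),4),'min',np.round(np.nanmin(q,0),3),'max',np.round(np.nanmax(q,0),3),'rect',round(cx,4),round(cy,4),np.round(sz,3),round(an,1))
W=cloud(load('top'))
for u,v in [(264,215),(349,214),(344,232),(342,238),(339,250),(272,172)]: print(u,v,np.round(W[v,u],3))
```

```text
top blue 245 med [0.522  0.0168 0.054 ] min [ 0.498 -0.011  0.03 ] max [0.555 0.047 0.087] rect 0.5263 0.0178 [0.056 0.058] 2.3
top mat 1027 med [0.5141 0.2173 0.0061] min [ 0.453  0.156 -0.001] max [0.576 0.28  0.011] rect 0.5151 0.2175 [0.123 0.121] 47.2
top stage 1309 med [0.5796 0.0063 0.0133] min [ 0.453 -0.061  0.006] max [0.683 0.079 0.018] rect 0.5667 0.0092 [0.099 0.217] 76.9
top loupe 479 med [ 0.5321 -0.2523  0.0386] min [ 0.415 -0.298  0.025] max [ 0.576 -0.211  0.049] rect 0.497 -0.2494 [0.064 0.168] 71.5
top pink1 284 med [ 0.5073 -0.1311  0.0413] min [ 0.482 -0.163  0.005] max [ 0.542 -0.103  0.078] rect 0.5147 -0.1342 [0.052 0.057] 42.9
top yel 37 med [ 0.6445 -0.0104  0.1494] min [ 0.634 -0.019  0.143] max [ 0.657 -0.001  0.169] rect 0.6458 -0.0101 [0.023 0.018] 1.7
scene blue 265 med [0.5443 0.0227 0.0529] min [ 0.507 -0.008  0.03 ] max [0.562 0.045 0.076] rect 0.5345 0.0187 [0.055 0.053] 1.7
scene mat 1164 med [0.5185 0.2189 0.0066] min [ 0.453  0.156 -0.   ] max [0.579 0.279 0.011] rect 0.5167 0.2183 [0.122 0.125] 49.7
scene yel 47 med [ 0.6554 -0.0086  0.1472] min [ 0.644 -0.019  0.137] max [0.661 0.001 0.152] rect 0.6526 -0.0089 [0.02  0.016] 86.6
264 215 [0.523 0.014 0.083]
349 214 [ 0.543 -0.261  0.038]
344 232 [ 0.483 -0.244  0.042]
342 238 [ 0.463 -0.238  0.04 ]
339 250 [ 0.424 -0.229  0.04 ]
272 172 [ 0.643 -0.007  0.151]
```

Run:
```python
from h import *
go([.42,-.24,.27],-14)
```

```text
trans units [ 3.489 -3.181 -0.6  ]
turn units [-5.000e-04  2.000e-04  2.168e-01]
```

```bash
python3 -m creep '{"translation":[[0.3,-0.27,-0.1],[0.5,-0.45,-0.15],[0.5,-0.45,-0.15],[0.5,-0.45,-0.1],[0.5,-0.45,-0.1]],"turn":[[0,0,0],[0,0,0],[0,0,0],[0,0,0],[0,0,0]],"grip":[1,1,1,1,1]}' 20
python3 -m creep '{"translation":[[0.5,-0.45,0],[0.4,-0.36,0],[0.28,-0.3,0],[0,0,0],[0,0,0]],"turn":[[0,0,0],[0,0,0.05],[0,0,0.05],[0,0,0.055],[0,0,0.055]],"grip":[1,1,1,1,1]}'
python3 - <<'E'
from h import *
st();go([.42,-.24,.27],-14);cam('wrist','w0.png')
E
```

```text
time_s: 0.72
tool_pos: [0.372, -0.3592, 0.2705]
tool_rot: [-180.0, 0.0, 25.0]
force: [1.0, 0.3, 0.8]
grip_width: 0.0875
grasp_force: 0.0
time_s: 1.35
tool_pos: [0.4243, -0.242, 0.2702]
tool_rot: [180.0, 0.0, -13.0]
force: [-0.7, -0.6, 0.7]
grip_width: 0.0866
grasp_force: 0.0
1.35 [ 0.4243 -0.242   0.2702] [ 1.7999e+02  4.0000e-02 -1.3020e+01] q7 -75.8 0.08663333608591757 0.0
trans units [-0.058 -0.012  0.003]
turn units [0.0001 0.0002 0.0054]
```

View pics/w0.png

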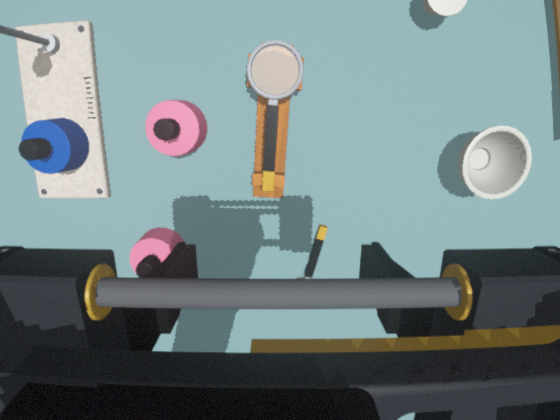

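The wrist view shows the loupe with its lens at (275,69) and brass butt at (268,185). The stage corners are at (18,27), (90,22), (107,195) and (40,197), and the cover knob is at (37,148). The big handle is clear on both sides.

Run:
```python
from h import *
c=load('wrist');W=cloud(c);hsv=cv2.cvtColor(c['frame'],cv2.COLOR_RGB2HSV).astype(int);H,S,V=hsv[...,0],hsv[...,1],hsv[...,2]
def rep(k,m,box):
    a,b,d,e=box;M=np.zeros_like(m);M[b:e,a:d]=m[b:e,a:d];q=W[M];(x,y),s,an=cv2.minAreaRect(q[:,:2].astype(np.float32))
    print(k,len(q),'mean',np.round(q.mean(0),4),'rect',round(x,4),round(y,4),np.round(s,3),round(an,1),'z',np.round(np.percentile(q[:,2],[5,50,95]),4));return q
z=W[...,2]
l=rep('loupe',(z>.03)&(z<.05),(240,30,310,195))
r=rep('ring',(z>.03)&(z<.05),(240,30,310,97))
print('circle',cv2.minEnclosingCircle(r[:,:2].astype(np.float32)))
h=rep('handle',(z>.033)&(z<.05),(255,105,290,185))
v=np.linalg.svd(h[:,:2]-h[:,:2].mean(0),full_matrices=False)[2][0];print('angle',np.degrees(np.arctan2(v[1],v[0])))
rep('stage',(S<70)&(V>120)&(abs(z-.012)<.005),(10,15,115,205))
k=rep('knobtop',(z>.076)&(z<.088)&(V<90),(10,120,60,175));print(cv2.minEnclosingCircle(k[:,:2].astype(np.float32)))
cp=rep('cap',(z>.044)&(z<.06)&(H>100)&(S>150),(10,110,95,180));print(cv2.minEnclosingCircle(cp[:,:2].astype(np.float32)))
```

```text
loupe 3718 mean [ 0.5235 -0.2605  0.0385] rect 0.4944 -0.2604 [0.062 0.167] 82.6 z [0.0356 0.0382 0.0416]
ring 2599 mean [ 0.5473 -0.2674  0.0377] rect 0.5477 -0.267 [0.062 0.06 ] 78.0 z [0.0354 0.037  0.0412]
circle ((0.5464327931404114, -0.2673220932483673), 0.0319792665541172)
handle 954 mean [ 0.4668 -0.2438  0.0405] rect 0.4656 -0.2434 [0.014 0.092] 73.2 z [0.0392 0.0406 0.0419]
angle 163.23226053033514
stage 9644 mean [ 0.5763 -0.0027  0.0124] rect 0.5661 0.0074 [0.102 0.219] 76.9 z [0.0107 0.0125 0.014 ]
knobtop 360 mean [0.5281 0.0122 0.0818] rect 0.5284 0.0136 [0.022 0.022] 40.0 z [0.0769 0.0825 0.0837]
((0.5284622311592102, 0.014238339848816395), 0.011960232630372047)
cap 1347 mean [0.5285 0.0088 0.0527] rect 0.5281 0.0131 [0.059 0.06 ] 84.5 z [0.0515 0.0527 0.0541]
((0.5284389853477478, 0.014548562467098236), 0.03153898939490318)
```

Run:
```python
from h import *
go([.529,.014,.15],-13)
```

```text
trans units [ 0.536 -3.42   1.502]
turn units [ 0.      0.0002 -0.002 ]
```

```bash
python3 -m creep '{"translation":[[0.1,-0.5,0],[0.1,-0.6,0],[0.1,-0.6,0],[0.1,-0.6,0],[0.1,-0.6,0]],"turn":[[0,0,0],[0,0,0],[0,0,0],[0,0,0],[0,0,0]],"grip":[1,1,1,1,1]}'
python3 -m creep '{"translation":[[0.036,-0.4,0.1],[0,-0.12,0.5],[0,0,0.5],[0,0,0.4],[0,0,0]],"turn":[[0,0,0],[0,0,0],[0,0,0],[0,0,0],[0,0,0]],"grip":[1,1,1,1,1]}'
python3 - <<'E'
from h import *
st();go([.5285,.014,.060],-13);cam('wrist','w1.png')
E
```

```text
time_s: 2.02
tool_pos: [0.5149, -0.024, 0.2704]
tool_rot: [180.0, 0.0, -12.7]
force: [0.3, 0.3, -0.7]
grip_width: 0.0876
grasp_force: 0.0
time_s: 2.65
tool_pos: [0.5244, 0.0145, 0.148]
tool_rot: [180.0, 0.3, -12.7]
force: [0.2, -0.3, 0.3]
grip_width: 0.0872
grasp_force: 0.0
2.65 [0.5244 0.0145 0.148 ] [179.95   0.34 -12.66] q7 -111.7 0.0872038475384628 0.0
trans units [ 0.058 -0.007  1.099]
turn units [0.0003 0.0019 0.0019]
```

View pics/w1.png

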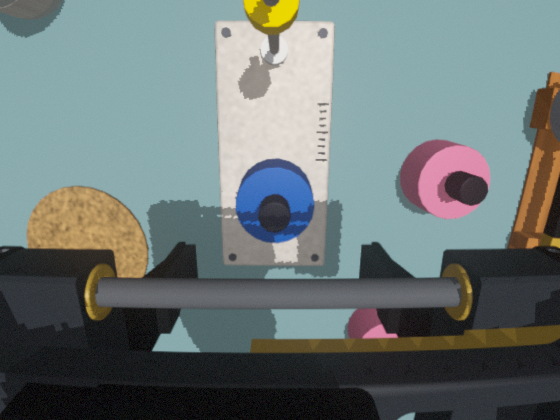

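The wrist view shows the knob at (274,213) centred between the fingers, the collar at the top edge (271,10), and the mat at (87,232). I'll refine the knob and collar positions.

Run:
```python
from h import *
c=load('wrist');W=cloud(c);hsv=cv2.cvtColor(c['frame'],cv2.COLOR_RGB2HSV).astype(int);H,S,V=hsv[...,0],hsv[...,1],hsv[...,2];z=W[...,2]
k=W[190:240,250:300].reshape(-1,3);k=k[(k[:,2]>.078)&(k[:,2]<.09)];print('knob',cv2.minEnclosingCircle(k[:,:2].astype(np.float32)),np.median(k,0))
y=W[0:40,235:310][((H>20)&(H<34)&(S>150))[0:40,235:310]];print('collar',len(y),np.round(np.nanpercentile(y,[2,25,50,75,98],axis=0),4))
for n in('top','scene'):
    c=load(n);h=cv2.cvtColor(c['frame'],cv2.COLOR_RGB2HSV).astype(int)
    Wn=cloud(c);b=(262,162,282,182) if n=='top' else (274,210,296,232)
    m=((h[...,0]>20)&(h[...,0]<34)&(h[...,1]>130));M=np.zeros_like(m);M[b[1]:b[3],b[0]:b[2]]=m[b[1]:b[3],b[0]:b[2]]
    print(n,np.round(np.nanpercentile(Wn[M],[2,25,50,75,98],axis=0)[:,2],4))
```

```text
knob ((0.5281268358230591, 0.015165490098297596), 0.01200194749981165) [0.52896083 0.01499398 0.08266444]
collar 1371 [[ 6.352e-01 -2.100e-02  1.369e-01]
 [ 6.378e-01 -1.480e-02  1.467e-01]
 [ 6.408e-01 -9.300e-03  1.474e-01]
 [ 6.435e-01 -4.500e-03  1.480e-01]
 [ 6.479e-01  6.000e-04  1.490e-01]]
top [0.144  0.1461 0.1495 0.1517 0.1756]
scene [0.0492 0.1442 0.147  0.1487 0.1523]
```

```bash
python3 -m creep '{"translation":[[0.05,-0.02,0.3],[0,0,0.35],[0,0,0.3],[0,0,0.15],[0,0,0]],"turn":[[0,0,0],[0,0,0],[0,0,0],[0,0,0],[0,0,0]],"grip":[1,1,1,1,1]}'
python3 -m creep '{"translation":[[0,0,0],[0,0,0],[0,0,0],[0,0,0],[0,0,0]],"turn":[[0,0,0],[0,0,0],[0,0,0],[0,0,0],[0,0,0]],"grip":[0.1,0.1,0.1,0.1,0.1]}' 20
python3 -m creep '{"translation":[[0,0,0],[0,0,-0.1],[0,0,-0.2],[0,0,-0.3],[0,0,-0.3]],"turn":[[0,0,0],[0,0,0],[0,0,0],[0,0,0],[0,0,0]],"grip":[0.1,0.1,0.1,0.1,0.1]}' 20
```

```text
time_s: 3.32
tool_pos: [0.5313, 0.0153, 0.0631]
tool_rot: [-180.0, -0.0, -12.8]
force: [-0.1, 0.3, 0.3]
grip_width: 0.0869
grasp_force: 0.0
time_s: 3.95
tool_pos: [0.5309, 0.0153, 0.0626]
tool_rot: [180.0, -0.0, -12.8]
force: [-0.8, 0.3, 0.0]
grip_width: 0.0453
grasp_force: 0.0
time_s: 4.58
tool_pos: [0.5311, 0.0155, 0.1363]
tool_rot: [-180.0, -0.1, -12.8]
force: [0.9, -0.3, -0.9]
grip_width: 0.0231
grasp_force: 20.0
```

Run:
```python
from h import *
st();c=cam('scene');W=cloud(c);f=c['frame'][150:290,220:400,::-1];cv2.imwrite('pics/s1.png',cv2.resize(f,None,fx=4,fy=4,interpolation=cv2.INTER_CUBIC))
hs=cv2.cvtColor(c['frame'],cv2.COLOR_RGB2HSV);m=(hs[...,0]>100)&(hs[...,0]<125)&(hs[...,1]>150);m[:150]=0;m[235:]=0;m[:,:250]=0;m[:,340:]=0
print(np.round(np.nanpercentile(W[m],[2,50,98],axis=0),3))
```

```text
4.575 [0.5311 0.0155 0.1363] [-1.800e+02 -5.000e-02 -1.276e+01] q7 -112.7 0.023107118556576944 19.99246895313263
[[ 0.523 -0.011  0.086]
 [ 0.552  0.017  0.116]
 [ 0.564  0.045  0.123]]
```

View pics/s1.png

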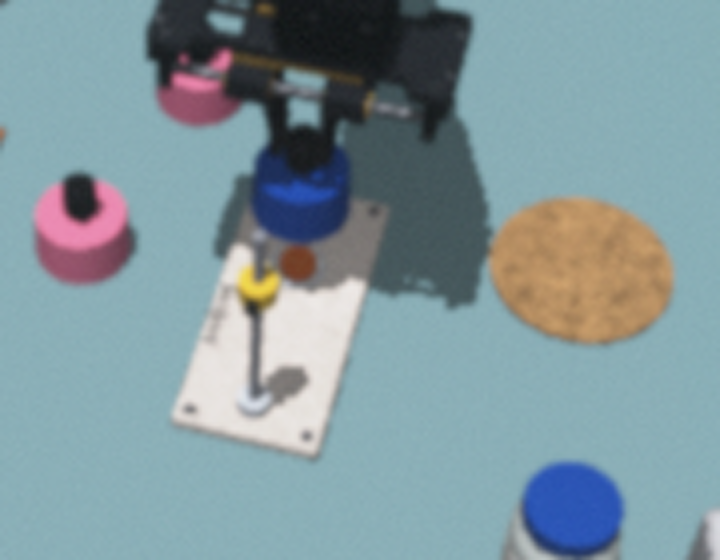

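Scene crop: the cover hangs upright in the fingers at crop (300,190), and the tablet is uncovered in place at (297,264). The mat at (582,268) is clear.

Run:
```python
from h import *
go([.516,.218,.085],-13)
```

```text
trans units [-0.774 -2.418  0.681]
turn units [-0.0002 -0.002   0.0013]
```

```bash
python3 -m creep '{"translation":[[-0.06,-0.2,-0.1],[-0.13,-0.4,0],[-0.15,-0.45,0],[-0.15,-0.45,0],[-0.12,-0.4,0]],"turn":[[0,0,0],[0,0,0],[0,0,0],[0,0,0],[0,0,0]],"grip":[0.1,0.1,0.1,0.1,0.1]}' 20
python3 -m creep '{"translation":[[-0.1,-0.3,0.1],[-0.06,-0.2,0.2],[0,0,0.25],[0,0,0.2],[0,0,0]],"turn":[[0,0,0],[0,0,0],[0,0,0],[0,0,0],[0,0,0]],"grip":[0.1,0.1,0.1,0.1,0.1]}' 20
python3 - <<'E'
from h import *
o=st();go([.516,.218,.062],-13);c=cam('scene');W=cloud(c);print(o['force'])
hs=cv2.cvtColor(c['frame'],cv2.COLOR_RGB2HSV);m=(hs[...,0]>100)&(hs[...,0]<125)&(hs[...,1]>150);m[:150]=0;m[245:]=0;m[:,:330]=0;m[:,410:]=0
p=W[m];print(np.round(np.nanpercentile(p,[2,50,98],axis=0),3), np.round(np.nanmedian(p[p[:,2]>np.nanpercentile(p[:,2],70)],0),3))
cv2.imwrite('pics/s2.png',cv2.resize(c['frame'][140:270,300:440,::-1],None,fx=4,fy=4,interpolation=cv2.INTER_CUBIC))
E
```

```text
time_s: 5.25
tool_pos: [0.5155, 0.1772, 0.1421]
tool_rot: [-180.0, 0.1, -12.7]
force: [-0.8, -0.4, -1.1]
grip_width: 0.0232
grasp_force: 20.0
time_s: 5.88
tool_pos: [0.5122, 0.2146, 0.0806]
tool_rot: [179.9, 0.2, -12.8]
force: [-0.5, 0.4, -0.1]
grip_width: 0.0233
grasp_force: 20.0
5.875 [0.5122 0.2146 0.0806] [179.87   0.18 -12.85] q7 -139.4 0.023325844924706338 19.994642436504364
trans units [ 0.038 -0.053  0.232]
turn units [0.0007 0.001  0.0008]
[-0.4661815   0.43959011 -0.07064813]
[[0.503 0.187 0.029]
 [0.532 0.21  0.059]
 [0.544 0.241 0.067]] [0.525 0.21  0.064]
```

View pics/s2.png

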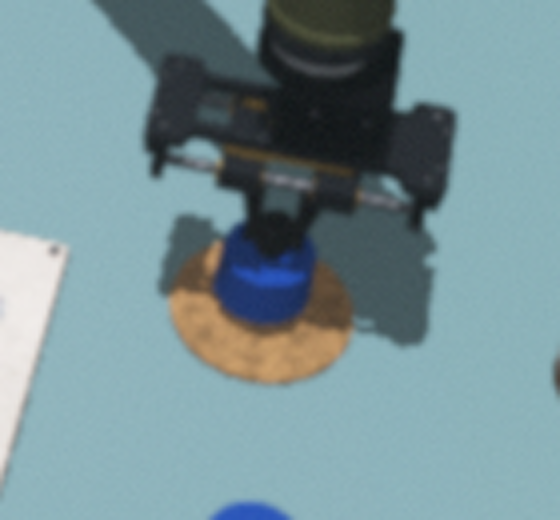

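Crop: the cover is upright above the mat (mat centre about (262,305), cover about (265,270)), with the rim about 20 mm above the cork.

```bash
python3 -m creep '{"translation":[[0.04,-0.05,0.06],[0,0,0.08],[0,0,0.06],[0,0,0.02],[0,0,0]],"turn":[[0,0,0],[0,0,0],[0,0,0],[0,0,0],[0,0,0]],"grip":[0.1,0.1,0.1,0.1,0.1]}' 20
```

```text
time_s: 6.55
tool_pos: [0.5172, 0.2194, 0.0648]
tool_rot: [180.0, 0.0, -12.8]
force: [-1.0, 0.5, -0.0]
grip_width: 0.0232
grasp_force: 20.0
```

```bash
python3 -m creep '{"translation":[[0,0,0.03],[0,0,0.03],[0,0,0]],"turn":[[0,0,0],[0,0,0],[0,0,0]],"grip":[0.1,0.1,0.1]}' 20
```

```text
time_s: 6.92
tool_pos: [0.5182, 0.2201, 0.0636]
tool_rot: [180.0, -0.1, -12.8]
force: [-6.3, -3.1, 19.0]
grip_width: 0.0232
grasp_force: 20.0
```

```bash
python3 -m creep '{"translation":[[0,0,-0.03],[0,0,-0.01],[0,0,0]],"turn":[[0,0,0],[0,0,0],[0,0,0]],"grip":[0.1,0.1,0.1]}' 20
python3 -m creep '{"translation":[[0,0,0],[0,0,0],[0,0,0],[0,0,0],[0,0,0]],"turn":[[0,0,0],[0,0,0],[0,0,0],[0,0,0],[0,0,0]],"grip":[0.5,0.8,1,1,1]}' 20
python3 -m creep '{"translation":[[0,0,-0.2],[0,0,-0.5],[0,0,-0.6],[0,0,-0.6],[0,0,-0.6]],"turn":[[0,0,0],[0,0,0],[0,0,0],[0,0,0],[0,0,0]],"grip":[1,1,1,1,1]}' 20
python3 - <<'E'
from h import *
c=cam('scene');W=cloud(c);hs=cv2.cvtColor(c['frame'],cv2.COLOR_RGB2HSV)
m=(hs[...,0]>100)&(hs[...,0]<125)&(hs[...,1]>150)&(W[...,2]>.037);m[:150]=0;m[245:]=0;m[:,:330]=0;m[:,410:]=0
p=W[m];print(np.round(np.nanpercentile(p,[2,50,98],axis=0),3))
go([.485,.02,.24],-16.8)
E
```

```text
time_s: 7.3
tool_pos: [0.518, 0.2198, 0.0638]
tool_rot: [-179.9, -0.1, -12.8]
force: [1.4, 0.6, 3.4]
grip_width: 0.0231
grasp_force: 20.0
time_s: 7.92
tool_pos: [0.5172, 0.2194, 0.0632]
tool_rot: [180.0, 0.0, -12.8]
force: [-0.3, -0.3, -0.7]
grip_width: 0.0653
grasp_force: 0.0
time_s: 8.55
tool_pos: [0.5171, 0.2197, 0.2663]
tool_rot: [-180.0, -0.1, -12.7]
force: [1.3, 1.1, -0.5]
grip_width: 0.0873
grasp_force: 0.0
[[0.496 0.191 0.038]
 [0.528 0.216 0.046]
 [0.547 0.248 0.056]]
trans units [0.126 2.553 0.402]
turn units [-0.0019 -0.0033  0.0225]
```

```bash
python3 -m creep '{"translation":[[0.02,0.4,0],[0.02,0.55,0],[0.03,0.55,0],[0.03,0.55,0],[0.03,0.5,0]],"turn":[[0,0,0],[0,0,0.0],[0,0,0.0],[0,0,0.01],[0,0,0.012]],"grip":[1,1,1,1,1]}' 20
python3 -m creep '{"translation":[[0,0,0],[0,0,0]],"turn":[[0,0,0],[0,0,0]],"grip":[1,1]}'
python3 - <<'E'
from h import *
c=cam('wrist','w2.png');W=cloud(c);hs=cv2.cvtColor(c['frame'],cv2.COLOR_RGB2HSV).astype(int);H,S=hs[...,0],hs[...,1];z=W[...,2]
m=(H<18)&(S>150)&(z>.012)&(z<.032)&(abs(W[...,0]-.53)<.05)&(abs(W[...,1]-.015)<.05);q=W[m];print(len(q));print('tablet',cv2.minEnclosingCircle(q[:,:2].astype(np.float32)),np.round(np.median(q,0),4))
m=(H>20)&(H<34)&(S>150)&(abs(W[...,0]-.65)<.05)&(abs(W[...,1]+.01)<.05);q=W[m];print('collar',len(q),np.round(np.percentile(q,[2,25,50,75,98],axis=0),4))
m=(H>100)&(H<125)&(S>150)&(abs(W[...,0]-.52)<.06)&(abs(W[...,1]-.22)<.06);q=W[m];print('cover',len(q),q.max(0) if len(q) else 0,q.min(0) if len(q) else 0)
go([.4779,-.2464,.14],-16.8)
E
```

```text
time_s: 9.22
tool_pos: [0.4808, 0.017, 0.2644]
tool_rot: [180.0, -0.1, -16.8]
force: [0.2, 0.7, 0.3]
grip_width: 0.0874
grasp_force: 0.0
time_s: 9.48
tool_pos: [0.4813, 0.0194, 0.2641]
tool_rot: [-180.0, -0.1, -16.7]
force: [0.1, 0.3, 0.6]
grip_width: 0.0868
grasp_force: 0.0
279
tablet ((0.5307834148406982, 0.01624922640621662), 0.011873924173414707) [0.5308 0.0161 0.0225]
collar 294 [[ 6.352e-01 -1.980e-02  1.362e-01]
 [ 6.363e-01 -1.320e-02  1.432e-01]
 [ 6.380e-01 -8.900e-03  1.470e-01]
 [ 6.399e-01 -4.800e-03  1.479e-01]
 [ 6.436e-01  1.000e-04  1.491e-01]]
cover 1657 [0.54737299 0.24870518 0.07625312] [0.4855172  0.18520852 0.01087759]
trans units [0.909 3.203 1.548]
turn units [-0.0002 -0.0003  0.0011]
```

View pics/w2.png

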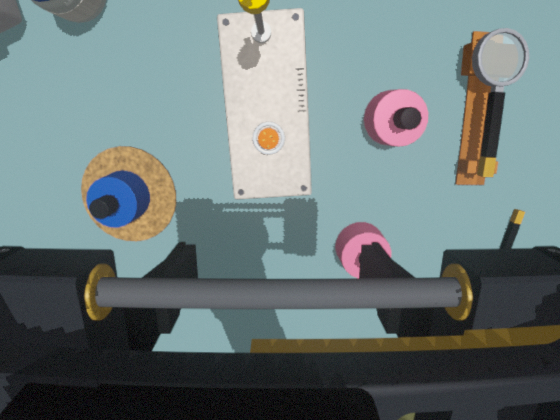

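The wrist view shows the tablet at (268,139) in its ring, the cover upright within the mat at (118,197), and the loupe still on its rest at right. The tablet measures (0.531, 0.016), and the collar's top is about 0.1475, so its centre is about 0.1395.

```bash
python3 -m creep '{"translation":[[0.1,0.4,0],[0.17,0.6,0],[0.17,0.6,0],[0.17,0.6,0],[0.17,0.6,0]],"turn":[[0,0,0],[0,0,0],[0,0,0],[0,0,0],[0,0,0]],"grip":[1,1,1,1,1]}' 20
python3 -m creep '{"translation":[[0.13,0.4,0.2],[0,0,0.5],[0,0,0.5],[0,0,0.35],[0,0,0]],"turn":[[0,0,0],[0,0,0],[0,0,0],[0,0,0],[0,0,0]],"grip":[1,1,1,1,1]}' 20
python3 - <<'E'
from h import *
st();c=cam('wrist','w3.png');W=cloud(c);z=W[...,2]
lc=np.array([.5468,-.2672]);m=(z>.03)&(z<.048)&(np.hypot(W[...,0]-lc[0],W[...,1]-lc[1])<.045);q=W[m];print('lens',cv2.minEnclosingCircle(q[q[:,0]>.53][:,:2].astype(np.float32)))
u=np.array([np.cos(np.radians(16.8)),-np.sin(np.radians(16.8))]);d=W[...,:2]-(lc-.072*u);a=d@u;b=d@np.array([-u[1],u[0]])
m=(z>.036)&(z<.046)&(abs(b)<.012)&(a<.03)&(a>-.06);h=W[m];print(len(h),'a',a[m].min(),a[m].max(),'b med',np.median(b[m]),b[m].min(),b[m].max())
if len(h)>20: print(np.polyfit(h[:,0],h[:,1],1))
go([.4779,-.2464,.0143],-16.8)
E
```

```text
time_s: 10.15
tool_pos: [0.4773, -0.214, 0.2636]
tool_rot: [-180.0, -0.0, -16.5]
force: [0.2, -0.2, 0.2]
grip_width: 0.087
grasp_force: 0.0
time_s: 10.78
tool_pos: [0.4764, -0.2456, 0.1372]
tool_rot: [-179.9, 0.3, -16.6]
force: [-0.6, -0.6, -0.3]
grip_width: 0.0873
grasp_force: 0.0
10.775 [ 0.4764 -0.2456  0.1372] [-179.9     0.27  -16.58] q7 -85.0 0.08731208018431995 0.0
lens ((0.5465784668922424, -0.2672567069530487), 0.031712256371974945)
1778 a -0.05999609333429361 0.02995016726786087 b med -0.000435116821612073 -0.007516017246254587 0.006360436369490979
[-0.29470769 -0.10597303]
trans units [6.00e-03 1.00e-03 1.56e+00]
turn units [-0.0003  0.0004  0.0011]
```

View pics/w3.png

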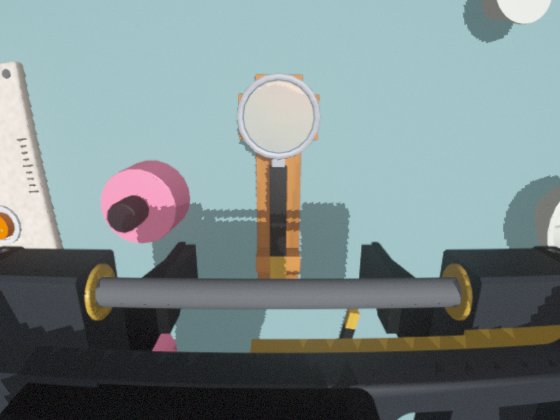

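Wrist view: the lens is at (279,117) and the handle runs straight down between the open fingers at u≈278, with the path clear. The lens was measured again in the same place.

```bash
python3 -m creep '{"translation":[[0,0,0.3],[0,0,0.45],[0,0,0.45],[0,0,0.3],[0,0,0.04]],"turn":[[0,0,0],[0,0,0],[0,0,0],[0,0,0],[0,0,0]],"grip":[1,1,1,1,1]}' 30
python3 -m creep '{"translation":[[0,0,0],[0,0,0],[0,0,0],[0,0,0],[0,0,0]],"turn":[[0,0,0],[0,0,0],[0,0,0],[0,0,0],[0,0,0]],"grip":[0,0,0,0,0]}' 30
python3 -m creep '{"translation":[[0,0,0],[0,0,0],[0,0,0],[0,0,0],[0,0,0]],"turn":[[0,0,0],[0,0,0],[0,0,0],[0,0,0],[0,0,0]],"grip":[0,0,0,0,0]}' 30
```

```text
time_s: 11.45
tool_pos: [0.4776, -0.2473, 0.0163]
tool_rot: [-180.0, 0.0, -16.7]
force: [-0.7, 0.1, -0.1]
grip_width: 0.0867
grasp_force: 0.0
time_s: 12.08
tool_pos: [0.4771, -0.2478, 0.0163]
tool_rot: [180.0, -0.0, -16.7]
force: [0.8, -0.0, -0.1]
grip_width: 0.045
grasp_force: 0.0
time_s: 12.7
tool_pos: [0.4771, -0.2476, 0.0161]
tool_rot: [-180.0, 0.0, -16.7]
force: [-0.5, 0.1, -0.9]
grip_width: 0.0139
grasp_force: 30.0
```

```bash
python3 -m creep '{"translation":[[0,0,-0.1],[0,0,-0.25],[0,0,-0.4],[0,0,-0.4],[0,0,-0.3]],"turn":[[0,0,0],[0,0,0],[0,0,0],[0,0,0],[0,0,0]],"grip":[0,0,0,0,0]}' 30
python3 -m creep '{"translation":[[0,0,0],[0,0,0],[0,0,0]],"turn":[[0,0,0],[0,0,0],[0,0,0]],"grip":[0,0,0]}' 30
python3 - <<'E'
from h import *
st();go([.4613,.0359,.1226],-16.7)
E
```

```text
time_s: 13.32
tool_pos: [0.4775, -0.248, 0.1342]
tool_rot: [180.0, -0.1, -16.7]
force: [-0.5, 1.1, -2.2]
grip_width: 0.0134
grasp_force: 30.0
time_s: 13.7
tool_pos: [0.4762, -0.2473, 0.1307]
tool_rot: [-180.0, 0.1, -16.7]
force: [0.4, 0.5, -0.9]
grip_width: 0.0138
grasp_force: 30.0
13.7 [ 0.4762 -0.2473  0.1307] [-1.7997e+02  1.4000e-01 -1.6730e+01] q7 -85.2 0.0137604292719547 29.997896729037166
trans units [-1.197 -3.337  0.106]
turn units [-0.0002  0.0008 -0.0002]
```

```bash
python3 -m creep '{"translation":[[-0.06,-0.15,0],[-0.12,-0.35,0],[-0.17,-0.5,0],[-0.17,-0.5,0],[-0.17,-0.5,0]],"turn":[[0,0,0],[0,0,0],[0,0,0],[0,0,0],[0,0,0]],"grip":[0,0,0,0,0]}' 30
python3 -m creep '{"translation":[[-0.17,-0.5,0],[-0.17,-0.45,0],[-0.12,-0.3,0.05],[-0.05,-0.1,0.05],[0,0,0]],"turn":[[0,0,0],[0,0,0],[0,0,0],[0,0,0],[0,0,0]],"grip":[0,0,0,0,0]}' 30
python3 - <<'E'
from h import *
st();go([.4613,.0359,.1226],-16.7);c=cam('wrist','w4.png');W=cloud(c);z=W[...,2]
m=(z>.125)&(z<.155)&(np.hypot(W[...,0]-.531,W[...,1]-.016)<.05);q=W[m]
u=W[m]; r=q[q[:,0]>.515];print('lens',cv2.minEnclosingCircle(r[:,:2].astype(np.float32)),np.percentile(q[:,2],[5,50,95]))
A=np.c_[q[:,:2]-q[:,:2].mean(0),np.ones(len(q))];print('plane',np.linalg.lstsq(A,q[:,2],rcond=None)[0])
E
```

```text
time_s: 14.32
tool_pos: [0.4697, -0.0763, 0.1318]
tool_rot: [-180.0, 0.0, -16.7]
force: [0.6, 0.2, -0.2]
grip_width: 0.0139
grasp_force: 30.0
time_s: 14.95
tool_pos: [0.4616, 0.0366, 0.1235]
tool_rot: [180.0, 0.1, -16.7]
force: [-0.1, -1.0, -0.3]
grip_width: 0.0138
grasp_force: 30.0
14.95 [0.4616 0.0366 0.1235] [ 1.7995e+02  6.0000e-02 -1.6670e+01] q7 -115.1 0.013806286633332311 29.997939029708505
trans units [-0.002  0.01   0.012]
turn units [0.0003 0.0003 0.0002]
lens ((0.5304796099662781, 0.015140905044972897), 0.03208133950829506) [0.14304115 0.14442465 0.14846635]
plane [-0.01321008  0.00252145  0.14519309]
```

View pics/w4.png

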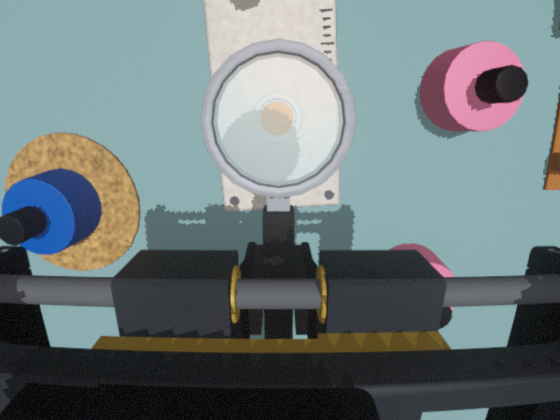

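Wrist view: the tablet (277,118) shows centred through the lens (279,117), the cover stands on the mat, and the loupe is level. The lens is within about 1 mm of target both sideways and in height. I'll let it settle and hand in.

```bash
python3 -m creep '{"translation":[[0,0,0],[0,0,0],[0,0,0],[0,0,0],[0,0,0]],"turn":[[0,0,0],[0,0,0],[0,0,0],[0,0,0],[0,0,0]],"grip":[0,0,0,0,0]}' 30
python3 -c "
from cell import env
print(env.sign_off())"
```

```text
time_s: 15.62
tool_pos: [0.4623, 0.0365, 0.1241]
tool_rot: [180.0, -0.0, -16.7]
force: [-0.3, -0.0, -1.9]
grip_width: 0.0139
grasp_force: 30.0
the job is handed in; nothing more can be done
None
```

I handed the job in at 15.6 s with the cover upright and released on the mat. The loupe was held level over the tablet, with the lens within about 2 mm of the tablet's centre and of the collar's height by my measurements; sign-off returned no verdict.

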